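Unclip the big battery pack from the bench charger

TASK

The cordless driver on the bench needs the larger of the two battery packs that are clicked into the charger. Squeeze the larger pack's two opposed side catches together between the fingers, lift it straight up out of its bay, and leave the smaller pack and the other things on the bench where they are. Finish while still holding it by the squeezed catches, upright and still, with the lower end of its stem at least 5 cm higher than the charger's top and nothing but the fingers carrying it.

Things in the scene. Friction and masses are not known exactly. Their poses are not given: they have to be found in the camera images.
- big_pack: The larger battery pack, the one to take: black, 0.25 to 0.5 kg, upright in either bay of the charger. Origin: centre of the lower end of its stem; z up, x along the line through its two catches. Stem 38 x 38 x 48 mm, inside the well with 1.5 mm play per side; above it the foot, 50 (x) x 92 (y) x 54 (z) mm, 48 to 102 mm above the origin, its underside resting on the charger's top.
- big_pack_grip (a point): Midpoint between the big pack's two catches, 74 mm above its origin and 26 mm above the charger's top; axes as the pack's. A grey ribbed catch, 30 mm wide (y) x 20 mm high, sits in the middle of the foot's +x side and of its -x side, its outer face 31.5 mm from this point when free, 26 mm when fully in. The foot's faces lie 25 mm from it and its top 28 mm above it.
- big_pack_near_catch (a joint): How far the big pack's -x catch is pushed in (m): 0 free, 0.0055 fully in. 3 N starts it, 8.5 N brings it fully in; it springs back when let go. Its toe hooks under the charger's lip: the pack lifts only about 1.5 mm unless both catches are in by about 4 mm or more.
- big_pack_far_catch (a joint): How far the big pack's +x catch is pushed in (m): 0 free, 0.0055 fully in. 3 N starts it, 8.5 N brings it fully in; it springs back when let go. Its toe hooks under the charger's lip: the pack lifts only about 1.5 mm unless both catches are in by about 4 mm or more.
- small_pack: The smaller battery pack, to be left in its bay: same make, 0.2 kg, foot 50 (x) x 62 (y) x 36 (z) mm, so its top stands 36 mm above the charger's top where the big pack's stands 54 mm. Origin: centre of the lower end of its stem, same axes.
- charger: Grey two-bay bench charger, fixed to the bench: 110 (x) x 225 (y) x 62 (z) mm, on a black plinth 150 x 240 mm and 26 mm high. Origin: centre of its underside on the bench; z up. The two bays lie 52.5 mm either side of the centre along its y axis. Seated packs have their axes parallel to the charger's and their origins 14 mm above its origin's height.
- cordless_driver: Black and grey pistol-shaped cordless screwdriver without its battery, lying on its side, about 215 x 170 x 50 mm, loose. Origin: under the middle of its barrel. Leave it alone.
- screw_bin: Yellow bin of screws, 150 x 100 x 70 mm, loose. Origin: centre of its underside. Leave it alone.
- screwdriver: Hand screwdriver with an orange handle lying on the bench, 200 mm long, loose. Origin: about its middle, on the bench. Leave it alone.

How it is judged:
On the way, in this order (a step that is already met when the one before it is completed fails the run):
1. both catches of the big pack are squeezed in while it still sits in its bay (value of joint each of big_pack_near_catch, big_pack_far_catch above 0.0035 m and z of big_pack in the frame of charger below 0.02 m and contact force between the fingers and big_pack above 2 N), for 0.1 s.
2. the big pack is lifted out of its bay (z of big_pack in the frame of charger above 0.075 m), for 0.1 s.
At the end, for the whole second after the job is handed in: The big pack is held by the fingers with both catches squeezed in (over 3.5 mm), upright within 0.2 rad and still, the lower end of its stem at least 47 mm above the charger's top, touching neither the charger nor the other things; the small pack is still in its bay (z of big_pack in the frame of charger above 0.109 m and value of joint each of big_pack_near_catch, big_pack_far_catch above 0.0035 m and contact force between the fingers and big_pack above 2 N and angle between big_pack's own z axis and vertical below 0.2 rad and linear speed of big_pack below 0.02 m/s and contact force between big_pack and charger below 0.1 N and contact force between big_pack and small_pack below 0.1 N and contact force between big_pack and cordless_driver below 0.1 N and contact force between big_pack and screw_bin below 0.1 N and contact force between big_pack and screwdriver below 0.1 N and distance of small_pack from where it was at the start of the episode below 0.01 m); the arm keeps its last pose, push and grip.
It fails at once if the small pack is disturbed (moved over 10 mm) (distance of small_pack from where it was at the start of the episode above 0.01 m).
It fails at once if the cordless driver, the screw bin or the hand screwdriver is moved over 20 mm (distance of any of cordless_driver, screw_bin, screwdriver from where it was at the start of the episode above 0.02 m).
It also fails if it takes over 32 s, if anything falls off the work surface, if the arm or the gripper's body presses on something with over 40 N, if the wrist force passes 120 N, or if a joint passes its speed limit or range.

ROBOT

A 6-joint arm with a two-finger parallel gripper is mounted at the origin on the work surface. World frame = base frame: x ahead of the robot, y to its left, z up, the work surface at z = 0. Lengths are in m, angles in rad, forces in N, time in s.
With the tool pointing down it reaches from about 0.25 to 0.775 m from the base axis. Payload 4 kg.
Tool frame: the origin (TCP) lies midway between the tips of the shut fingers; the grasp point (between the pads) lies 19 mm behind it; z points along the fingers, y is the line along which they close (so a half turn about z gives the same grasp; the last joint's range is limited). The gripper opens to 94 mm and grips with 3 to 60 N. Pads are 16 mm wide; open, the fingers measure 119 mm over their backs; the gripper's body (75 mm by 177 mm) begins 78 mm behind the grasp point.
Start: joints at [1.201, 0.087, 1.371, -0, 1.684, -0.103], TCP at [0.145, 0.531, 0.206] pointing down, gripper open.
Joint ranges: [-3.1, 3.1], [-0.76, 2.03], [0.27, 2.55], [-1.08, 4.22], [0.17, 2.65], [-2.57, 2.57]. Speed limits (rad/s): [2.79, 2.79, 3.14, 3.14, 3.14, 3.14].

INTERFACE

Orientations are given as a rotation vector (axis times angle).
In Python, from rig import ctrl gives the robot as it stands.
- The arm moves only by the tool servo_tool, never from a script. Its argument "moves" is a list that holds one entry, the list of rows, each a list of 7 numbers: the shift along the tool's x, y, z in mm, then the turn, a rotation vector about the tool's x, y, z in rad, then the finger opening in mm, from 0 to 94. In form: [[[x, y, z, ax, ay, az, gripper], ...]]. A call has 1 to 10 rows; each row is the pose to reach, as a shift and turn from the pose commanded when the call began, along the tool's axes at that moment; what a row does not reach only later rows make up. A row lasts 1/10 s, in which the tool goes at most 50 mm and 8.59 degrees, less where a joint would pass 70% of its speed; a pose out of reach is approached as far as the arm can. A call with a gripper value outside its range is refused whole. The fingers move at their own pace and stop on an object; the grip force is fixed at half the most. Time passes only in rows, so rows that repeat a pose let the fingers close. It gives the time, the measured TCP pose, the force, the opening and the grip force at its end, in the units of the state.
- ctrl.get_obs(): the state, without advancing time (a new reading comes with each control period).
- ctrl.get_image(name): name is "scene" or "top" or "wrist"; returns the picture (420x560x3 uint8, red, green, blue); there is no depth.
- ctrl.calibration(name): a dict with "fx", "fy", "cx", "cy" (pixels), "k1" (the pictures are not rectified: a ray, as slopes to the right and down, at radius r is drawn at 1 + k1 r^2 times it, then the intrinsics apply), "position" and "rotation" of the camera in the world. Camera axes: x right, y up, looking along -z (the intrinsics and any distortion apply to the point x, -y, -z); pixel columns grow to the right and rows downward; lengths in m; the calibration is good to about 2 mm. A picture is of the moment at which its call begins: read the wrist's pose just before it. calibration takes no time and is no camera call; for the wrist camera it gives the pose at the moment of the call.
- ctrl.hand_in(): hands the job in; it is judged then, once.
The state is a dict: "time_s": time; "joint_pos": joint angles; "joint_velocities": joint speeds; "tau": joint torques, N m; "tool_pos": TCP position; "ee_rot": TCP orientation; "force": force on the tool from outside, world axes, zero at the start; "torque": the same for the moment, N m; "gripper_width": finger opening in m; "gripper_force": force on a finger pad.
Only numpy, scipy, OpenCV 4.12 (cv2) and the standard library are available. Lean on these libraries where they do the work, as an engineer would, in place of code of your own. Each camera call takes 0.05 s, during which the arm holds its last target. There are 200 camera calls.

## Working session

There is one attempt and no reset: what is moved stays moved. The work goes in short steps, Python scripts to look and compute and a tool call to move; the robot and the scene stay as the last step left them, time stands still between calls to the robot, and variables do not carry over. Pictures are saved under pics/ and viewed, at most 10 in all, crops included, and the job is handed in when it is done.

Besides the shell and the picture viewer there is one more tool, called after ">>>" as name(argument=value, ...), one argument or row to a line, values as JSON. servo_tool: Moves the arm, as the interface text tells. Its arguments: {"type":"object","properties":{"moves":{"type":"array"}},"required":["moves"]}

```bash
mkdir -p pics; cat > h.py <<'E'
import numpy as np, cv2
from rig import ctrl
from scipy.spatial.transform import Rotation as R
def cal(n):
    c=ctrl.calibration(n); r=np.array(c['rotation'],float)
    c['R']=r if r.shape==(3,3) else R.from_rotvec(r).as_matrix() if r.size==3 else R.from_quat(r).as_matrix()
    c['p']=np.array(c['position']); return c
def ray(c,u,v):
    d=np.array([(u-c['cx'])/c['fx'],(v-c['cy'])/c['fy']]); s=d.copy()
    for _ in range(30): s=d/(1+c['k1']*(s@s))
    return c['R']@np.array([s[0],-s[1],-1])
def onz(c,u,v,z):
    d=ray(c,u,v); return c['p']+d*(z-c['p'][2])/d[2]
def proj(c,P):
    q=c['R'].T@(np.array(P)-c['p']); s=np.array([q[0],-q[1]])/-q[2]; s=s*(1+c['k1']*(s@s))
    return s[0]*c['fx']+c['cx'],s[1]*c['fy']+c['cy']
def snap(n,f):
    im=np.ascontiguousarray(ctrl.get_image(n)[:,:,::-1]); cv2.imwrite('pics/'+f,im); return im
E
python3 - <<'E'
from h import *
print(ctrl.get_obs())
for n in ['top','scene','wrist']:
    c=ctrl.calibration(n); print(n,c); snap(n,n+'0.png')
E
```

```text
{'time_s': 0.0, 'joint_pos': array([ 1.20088913e+00,  8.79480149e-02,  1.37220302e+00, -2.19862107e-05,
        1.68357714e+00, -1.03087053e-01]), 'joint_velocities': array([ 0.00038515, -0.00024848,  0.00100921,  0.00138432,  0.00136297,
       -0.00104798]), 'tau': array([ 9.02823795e-04, -3.40177310e+01, -3.02438164e+01,  7.20583065e-02,
        3.26555280e-02, -1.39424951e-04]), 'tool_pos': array([0.14482986, 0.53004348, 0.20433397]), 'ee_rot': array([-0.41781779, -3.11319963,  0.00326863]), 'force': array([ 0.1930642 , -0.17360172, -0.1673091 ]), 'torque': array([-0.01490676,  0.00924754,  0.02275939]), 'gripper_force': 0.0, 'gripper_width': 0.09372544643084534}
top {'fx': 402.7591321321696, 'fy': 402.7591321321696, 'cx': 278.03559167508644, 'cy': 208.750512193246, 'k1': -0.09222292027206859, 'position': array([0.33354124, 0.0175118 , 1.18529245]), 'rotation': array([ 0.11504039, -0.08989974, -1.57268032])}
scene {'fx': 437.12407715459324, 'fy': 437.12407715459324, 'cx': 284.2706363877492, 'cy': 207.04036847534448, 'k1': -0.10163319090349045, 'position': array([ 0.86999476, -0.68707333,  0.9286529 ]), 'rotation': array([0.73242194, 0.19415532, 0.48813056])}
wrist {'fx': 337.5489488751575, 'fy': 337.5489488751575, 'cx': 283.18873644806837, 'cy': 204.99783185000607, 'k1': -0.07945943874305612, 'position': array([0.07597767, 0.5482651 , 0.38292086]), 'rotation': array([-0.21169989, -0.15787342,  1.29610001])}
```

View pics/top0.png

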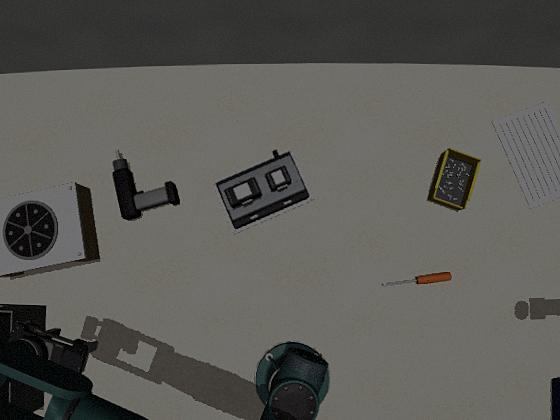

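View pics/scene0.png

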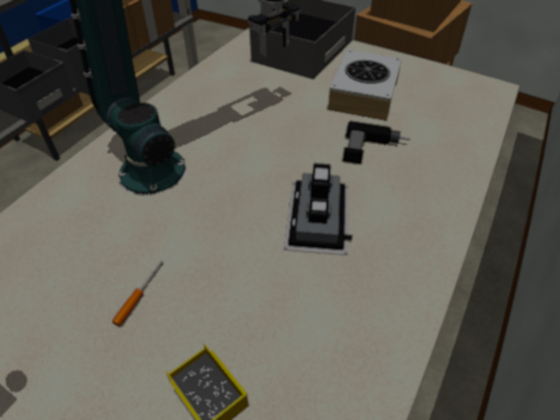

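The top view shows the charger centred near (262,190). The big pack, with its white-labelled top, is at about (241,192) and the small pack at (279,178). The driver, bin and screwdriver are well clear. Next I'll enlarge the charger and get rough positions.

```bash
python3 - <<'E'
from h import *
im=cv2.imread('pics/top0.png'); c=cal('top')
cr=im[140:245,205:325]; cr=cv2.resize(cr,None,fx=5,fy=5,interpolation=cv2.INTER_CUBIC)
cv2.imwrite('pics/topc.png',cv2.convertScaleAbs(cr,alpha=1.8))
g=im[140:245,205:325].min(2)
n,l,s,ce=cv2.connectedComponentsWithStats((g>125).astype('uint8'))
for i in range(1,n):
    if 60<s[i,4]<1500: print(s[i],ce[i]+[205,140],onz(c,*(ce[i]+[205,140]),.116), onz(c,*(ce[i]+[205,140]),.098), cv2.minAreaRect(np.argwhere(l==i)[:,::-1].astype('float32')))
E
```

```text
(no output)
```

View pics/topc.png

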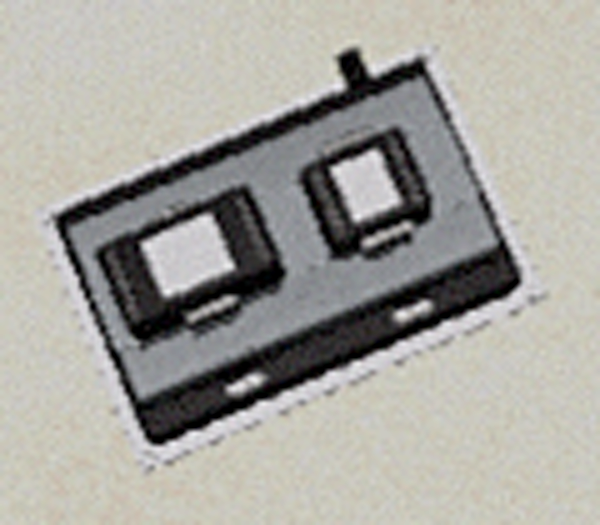

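The enlarged view shows the big pack's label at crop (186,255), i.e. pixel (242.2,191.0). The small pack's label is at crop (371,186), i.e. pixel (279.2,177.2). The catches show on the camera-facing side and face roughly the robot.

```bash
python3 - <<'E'
from h import *
c=cal('top'); s=lambda x,y:(205+(x+.5)/5-.5,140+(y+.5)/5-.5)
b=onz(c,*s(186,255),.116); m=onz(c,*s(371,186),.098)
d=b-m; yaw=np.arctan2(d[1],d[0])-np.pi/2
print(b,m,np.hypot(*d[:2]),'pack yaw',yaw)
q=np.array([[139,245],[214,212],[232,268],[159,302]]); 
for p in q: print(onz(c,*s(*p),.116))
o=ctrl.get_obs(); Rt=R.from_rotvec(o['ee_rot']).as_matrix(); print(Rt)
# desired: tool z down, tool y along pack x
X=np.array([np.cos(yaw),np.sin(yaw),0])
for sg in (1,-1):
    y=X*sg; z=np.array([0,0,-1.]); M=np.column_stack([np.cross(y,z),y,z])
    print(sg,R.from_matrix(Rt.T@M).as_rotvec())
t=np.array([b[0],b[1],.206]); print('shift tool mm',Rt.T@(t-o['tool_pos'])*1000)
print(np.arctan2(b[1],b[0]))
E
```

```text
[0.52379585 0.1321131  0.116     ] [0.56490084 0.03229874 0.098     ] 0.107946865437987 pack yaw 0.3906495115578088
[0.52946579 0.15767103 0.116     ]
[0.54732759 0.11712661 0.116     ]
[0.51651083 0.10717165 0.116     ]
[0.49820598 0.14647151 0.116     ]
[[-9.64622381e-01  2.63634723e-01 -6.28898892e-04]
 [ 2.63635408e-01  9.64621077e-01 -1.59679964e-03]
 [ 1.85677296e-04 -1.70610868e-03 -9.99998527e-01]]
1 [-1.67061566e-03  6.06558098e-04  9.13357728e-01]
-1 [-7.27036379e-04 -2.00244357e-03 -2.22823404e+00]
shift tool mm [-470.47525469 -284.06093227   -1.03312686]
0.2470693309227931
```

>>> servo_tool(
  moves=[
    [[-47,-28,-5,0,0,0.09,94],[-94,-57,-10,0,0,0.18,94],[-141,-85,-15,0,0,0.27,94],[-188,-114,-20,0,0,0.37,94],[-235,-142,-20,0,0,0.46,94],[-282,-170,-20,0,0,0.55,94],[-329,-199,-20,0,0,0.64,94],[-376,-227,-20,0,0,0.73,94],[-423,-256,-20,0,0,0.82,94],[-470,-284,-20,0,0,0.913,94]],
  ],
)

```text
time_s: 1.15
tool_pos: [0.4899, 0.167, 0.2253]
ee_rot: [-1.753, -2.607, -0.0]
force: [0.9, 1.3, 0.8]
gripper_width: 0.0939
gripper_force: 0.0
```

>>> servo_tool(
  moves=[
    [[0,0,0,0,0,0,94],[0,0,0,0,0,0,94],[0,0,0,0,0,0,94]],
  ],
)

```text
time_s: 1.45
tool_pos: [0.4883, 0.1696, 0.2253]
ee_rot: [-1.745, -2.611, 0.0]
force: [-1.0, -0.2, -0.5]
gripper_width: 0.0936
gripper_force: 0.0
```

```bash
python3 - <<'E'
from h import *
o=ctrl.get_obs(); c=cal('wrist'); print(o['time_s'],o['tool_pos'],o['joint_velocities'].round(3),R.from_rotvec(o['ee_rot']).as_matrix().round(3)); im=snap('wrist','w1.png'); print(c['p'])
cv2.imwrite('pics/w1b.png',cv2.convertScaleAbs(im,alpha=1.5))
E
```

```text
1.45 [0.48831059 0.16956173 0.22525984] [ 0.022 -0.011  0.002 -0.002 -0.    -0.   ] [[-0.382  0.924 -0.001]
 [ 0.924  0.382  0.   ]
 [ 0.001 -0.001 -1.   ]]
[0.46026638 0.23360078 0.40380624]
```

View pics/w1b.png

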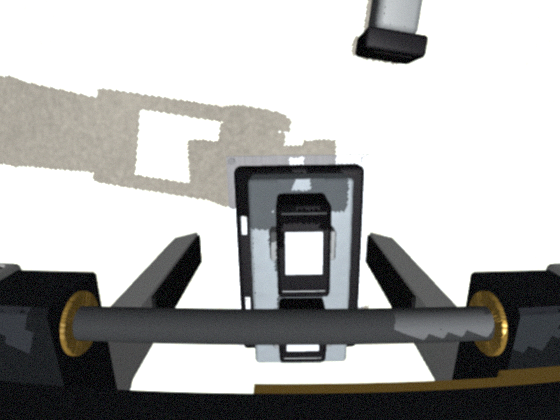

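The wrist view shows the big pack's label spanning about (284–324, 230–276). Its catches are at about (273,245) and (333,245), and the charger body edges are at u≈249 and 348. The move stopped about 50 mm short, so I'll measure from this picture.

```bash
python3 - <<'E'
from h import *
im=cv2.imread('pics/w1.png'); c=cal('wrist'); o=ctrl.get_obs()
g=im.min(2)[222:288,276:332]; t,b=cv2.threshold(g,0,255,cv2.THRESH_OTSU); print(t)
n,l,s,ce=cv2.connectedComponentsWithStats(b); i=1+s[1:,4].argmax(); print(s[i],ce[i])
r=cv2.minAreaRect(np.argwhere(l==i)[:,::-1].astype('float32')); pts=cv2.boxPoints(r)+[276,222]
P=np.array([onz(c,*p,.116) for p in pts]); print(pts.round(1),P.round(4).tolist())
C=P.mean(0); print('C',C)
e=[(P[(k+1)%4]-P[k])[:2] for k in range(4)]; print([ (np.hypot(*v).round(4), np.degrees(np.arctan2(v[1],v[0])).round(2)) for v in e])
# profiles across catches & foot & charger
for v in (215,245,288): print(v,im[v,240:360].min(1).tolist())
print(im[180:310,300].min(1).tolist())
Rt=R.from_rotvec(o['ee_rot']).as_matrix(); print('tool shift',Rt.T@(C-o['tool_pos'])*1000)
E
```

```text
110.0
[   9   10   38   43 1630] [27.5006135  30.97423313]
[[285. 232.]
 [322. 232.]
 [322. 274.]
 [285. 274.]] [[0.4987, 0.1448, 0.116], [0.5295, 0.1575, 0.116], [0.5464, 0.1199, 0.116], [0.5145, 0.1068, 0.116]]
C [0.52228591 0.13222286 0.116     ]
[(np.float64(0.0333), np.float64(22.4)), (np.float64(0.0413), np.float64(-65.8)), (np.float64(0.0345), np.float64(-157.68)), (np.float64(0.0412), np.float64(112.54))]
215 [28, 51, 70, 67, 55, 42, 32, 8, 17, 41, 58, 66, 67, 72, 73, 72, 72, 73, 72, 69, 72, 69, 71, 68, 68, 73, 72, 70, 69, 74, 72, 69, 69, 70, 73, 61, 31, 4, 7, 14, 7, 22, 27, 28, 31, 28, 31, 27, 30, 32, 28, 30, 21, 33, 27, 28, 29, 25, 24, 27, 21, 24, 26, 24, 15, 23, 21, 23, 27, 28, 21, 21, 25, 25, 25, 21, 25, 24, 21, 25, 11, 11, 13, 19, 17, 19, 16, 6, 9, 9, 45, 96, 131, 135, 136, 134, 134, 134, 134, 131, 132, 132, 131, 133, 129, 128, 130, 131, 133, 126, 115, 90, 57, 38, 37, 35, 34, 30, 32, 32]
245 [20, 27, 28, 27, 30, 32, 36, 35, 32, 36, 60, 90, 107, 117, 128, 127, 127, 131, 127, 127, 127, 129, 131, 129, 130, 130, 128, 132, 121, 88, 74, 101, 122, 127, 122, 114, 75, 30, 8, 7, 1
[... 808 characters left out ...]
21, 124, 121, 120, 122, 121, 122, 119, 114, 97, 58, 30, 24, 29, 30, 29, 24, 27, 28, 99, 181]
[137, 140, 139, 136, 139, 137, 138, 139, 137, 131, 105, 77, 59, 28, 2, 10, 3, 12, 9, 0, 0, 0, 4, 0, 15, 10, 21, 26, 27, 19, 9, 18, 38, 54, 50, 21, 12, 13, 6, 2, 20, 13, 24, 35, 34, 34, 35, 38, 39, 37, 40, 87, 148, 188, 193, 194, 194, 194, 194, 195, 193, 193, 194, 192, 195, 193, 194, 193, 195, 195, 197, 193, 191, 194, 192, 193, 191, 195, 192, 195, 193, 196, 195, 193, 195, 192, 195, 192, 192, 195, 194, 193, 193, 187, 133, 62, 28, 29, 24, 23, 22, 26, 26, 31, 21, 28, 24, 21, 15, 34, 75, 102, 58, 24, 21, 19, 36, 57, 37, 6, 2, 12, 8, 0, 7, 1, 0, 0, 0, 21]
tool shift [-47.95875636  17.08435346 109.45513608]
```

```bash
python3 - <<'E'
from h import *
c=cal('wrist'); o=ctrl.get_obs(); Rt=R.from_rotvec(o['ee_rot']).as_matrix()
f=lambda u,v,z:(Rt.T@(onz(c,u,v,z)-o['tool_pos'])*1000).round(1)
for n,a,b,v,z in [('catch',269,335.5,245,.093),('charger',250.6,349.7,245,.062),('charger',252.5,348.5,288,.062),('foot top y row288',278,329,288,.116)]: print(n,f(a,v,z),f(b,v,z))
print('foot top ends',f(300,214,.116),f(300,290.5,.116),f(303,191,.062),f(303,196,.116))
E
```

```text
catch [-48.5 -15.4 132.5] [-48.7  49.9 132.5]
charger [-60.3 -36.6 163.5] [-60.6  70.4 163.4]
charger [-111.6  -35.9  163.4] [-112.    71.8  163.4]
foot top y row288 [-82.9  -6.4 109.4] [-83.1  41.7 109.4]
foot top ends [-10.6  13.4 109.5] [-85.6  14.3 109.4] [ -1.   19.1 163.5] [  5.8  15.9 109.5]
```

>>> servo_tool(
  moves=[
    [[-25,9,0,0,0,0,94],[-48,17,0,0,0,0,94],[-48,17,25,0,0,0,94],[-48,17,50,0,0,0,94],[-48,17,70,0,0,0,94],[-48,17,80,0,0,0,94],[-48,17,80,0,0,0,94],[-48,17,80,0,0,0,94]],
  ],
)

```text
time_s: 2.3
tool_pos: [0.5232, 0.1318, 0.1465]
ee_rot: [1.745, 2.611, 0.002]
force: [-0.5, -1.4, 1.0]
gripper_width: 0.0942
gripper_force: 0.0
```

```bash
python3 - <<'E'
from h import *
o=ctrl.get_obs(); c=cal('wrist'); Rt=R.from_rotvec(o['ee_rot']).as_matrix(); print(o['tool_pos'],o['joint_velocities'].round(3))
print('shift to label',Rt.T@(np.array([.5223,.1322,.070])-o['tool_pos'])*1000)
im=snap('wrist','w2.png'); cv2.imwrite('pics/w2b.png',cv2.convertScaleAbs(im,alpha=1.5))
E
```

```text
[0.5231551  0.13177056 0.14652678] [-0.009 -0.008 -0.021 -0.001 -0.002 -0.   ]
shift to label [ 0.74486362 -0.74262493 76.52552992]
```

View pics/w2b.png

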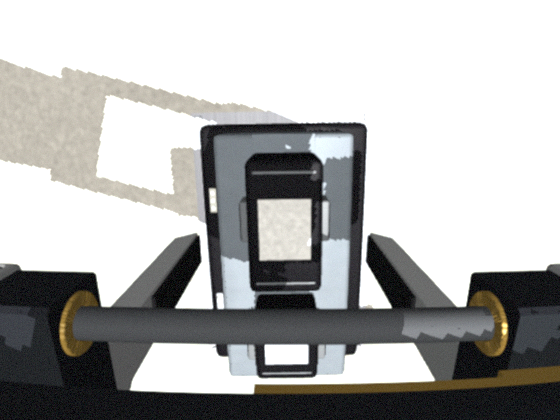

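The pack (label centre about (285,230), catches at u≈243 and 326) is centred between the finger tips at u≈200 and 367. I'll descend straight down and squeeze.

>>> servo_tool(
  moves=[
    [[0.5,-0.5,20,0,0,0,94],[0.5,-0.5,40,0,0,0,94],[0.5,-0.5,60,0,0,0,94],[0.5,-0.5,72,0,0,0,94],[0.5,-0.5,76,0,0,0,94],[0.5,-0.5,76,0,0,0,94],[0.5,-0.5,76,0,0,0,94]],
  ],
)

```text
time_s: 3.05
tool_pos: [0.5233, 0.1314, 0.0708]
ee_rot: [1.747, 2.609, 0.003]
force: [0.1, 0.0, 0.3]
gripper_width: 0.0936
gripper_force: 0.0
```

>>> servo_tool(
  moves=[
    [[0,0,0,0,0,0,64],[0,0,0,0,0,0,60],[0,0,0,0,0,0,55],[0,0,0,0,0,0,40],[0,0,0,0,0,0,30],[0,0,0,0,0,0,30],[0,0,0,0,0,0,30],[0,0,0,0,0,0,30]],
  ],
)

```text
time_s: 3.85
tool_pos: [0.5231, 0.1314, 0.0702]
ee_rot: [1.747, 2.61, 0.002]
force: [1.1, 0.4, 2.3]
gripper_width: 0.0499
gripper_force: 30.0
```

Opening is 49.9 mm, but squeezed catches should stop the fingers at 52 mm. The pads may be on the foot instead, so I'll check where the catches and pads are.

```bash
python3 - <<'E'
from h import *
o=ctrl.get_obs(); print(o['gripper_width'],o['gripper_force'],o['force'],o['tool_pos'])
c=cal('wrist'); Rt=R.from_rotvec(o['ee_rot']).as_matrix()
im=snap('wrist','w3.png'); s=snap('scene','s3.png')
# catch in w2: camera rigid on tool; tool was at z .1465
c2=dict(c); c2['p']=c['p']+np.array([.52316,.13177,.14653])-o['tool_pos']
for v in (203,220,238): print(v,(Rt.T@(onz(c2,326,v,.096)-o['tool_pos'])*1000).round(1))
cv2.imwrite('pics/w3b.png',cv2.resize(cv2.convertScaleAbs(im[100:400,120:450],alpha=2),None,fx=2,fy=2,interpolation=cv2.INTER_CUBIC))
E
```

```text
0.04991418362945362 29.952403753995895 [1.12974427 0.37532287 2.28970469] [0.52309498 0.13139081 0.07021644]
203 [ 14.2  28.8 -25.7]
220 [  1.8  29.2 -25.7]
238 [-11.7  29.6 -25.7]
```

View pics/w3b.png

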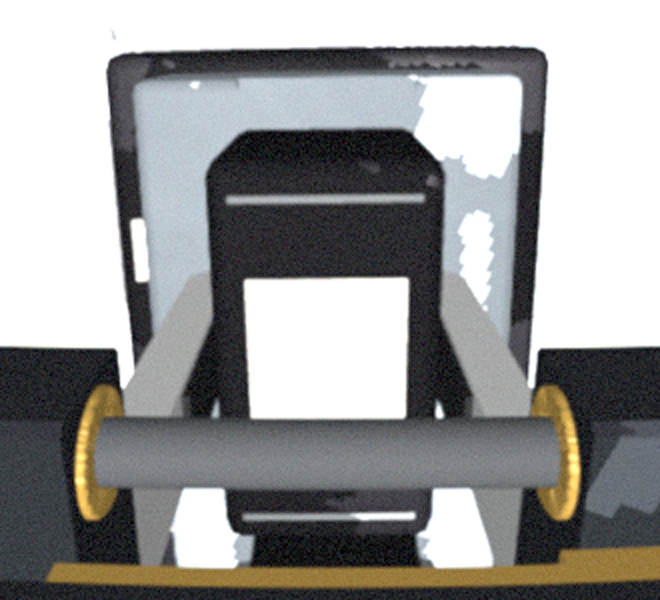

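Laterally the pads sit over the catches, within about 2 mm. A quick test will settle it: at a 57 mm opening, sprung catches should still push on the pads, while bare foot faces would not.

>>> servo_tool(
  moves=[
    [[0,0,0,0,0,0,57],[0,0,0,0,0,0,57],[0,0,0,0,0,0,57],[0,0,0,0,0,0,57],[0,0,0,0,0,0,57]],
  ],
)

```text
time_s: 4.45
tool_pos: [0.5227, 0.1313, 0.0699]
ee_rot: [1.747, 2.61, 0.001]
force: [1.0, -0.6, 4.8]
gripper_width: 0.0569
gripper_force: 5.7
```

>>> servo_tool(
  moves=[
    [[0,0,0,0,0,0,53],[0,0,0,0,0,0,53],[0,0,0,0,0,0,53],[0,0,0,0,0,0,53]],
  ],
)

```text
time_s: 4.85
tool_pos: [0.5227, 0.1313, 0.07]
ee_rot: [1.747, 2.61, 0.001]
force: [0.6, -0.1, 5.1]
gripper_width: 0.0532
gripper_force: 7.6
```

>>> servo_tool(
  moves=[
    [[0,0,0,0,0,0,30],[0,0,0,0,0,0,30],[0,0,0,0,0,0,30],[0,0,0,0,0,0,30],[0,0,0,0,0,0,30]],
  ],
)

```text
time_s: 5.35
tool_pos: [0.5231, 0.1314, 0.0702]
ee_rot: [1.747, 2.61, 0.002]
force: [2.6, 0.8, 5.8]
gripper_width: 0.0499
gripper_force: 30.0
```

The force follows the catch springs (5.7 N at 57 mm, 7.6 N at 53 mm), so the catches are squeezed. I'll lift a little first.

>>> servo_tool(
  moves=[
    [[0,0,-2,0,0,0,30],[0,0,-4,0,0,0,30],[0,0,-7,0,0,0,30],[0,0,-10,0,0,0,30],[0,0,-10,0,0,0,30]],
  ],
)

```text
time_s: 5.85
tool_pos: [0.5225, 0.1318, 0.0779]
ee_rot: [-1.747, -2.61, -0.001]
force: [3.9, 2.1, -4.3]
gripper_width: 0.0501
gripper_force: 30.0
```

>>> servo_tool(
  moves=[
    [[0,0,-8,0,0,0,30],[0,0,-18,0,0,0,30],[0,0,-30,0,0,0,30],[0,0,-42,0,0,0,30],[0,0,-54,0,0,0,30],[0,0,-66,0,0,0,30],[0,0,-78,0,0,0,30],[0,0,-90,0,0,0,30],[0,0,-102,0,0,0,30],[0,0,-110,0,0,0,30]],
  ],
)

```text
time_s: 6.85
tool_pos: [0.5227, 0.1312, 0.1911]
ee_rot: [1.747, 2.61, 0.002]
force: [1.3, 0.0, -3.3]
gripper_width: 0.0501
gripper_force: 30.0
```

>>> servo_tool(
  moves=[
    [[0,0,-6,0,0,0,30],[0,0,-10,0,0,0,30],[0,0,-10,0,0,0,30],[0,0,-10,0,0,0,30],[0,0,-10,0,0,0,30],[0,0,-10,0,0,0,30],[0,0,-10,0,0,0,30]],
  ],
)

```text
time_s: 7.55
tool_pos: [0.5222, 0.1312, 0.1991]
ee_rot: [-1.747, -2.61, 0.001]
force: [-0.3, 0.3, -3.0]
gripper_width: 0.0498
gripper_force: 30.0
```

```bash
python3 - <<'E'
from h import *
im=snap('scene','s4.png'); w=snap('wrist','w4.png')
a=cv2.resize(im[110:270,240:400],(400,400),interpolation=cv2.INTER_CUBIC); b=cv2.resize(w[120:400,140:420],(400,400))
cv2.imwrite('pics/f4.png',cv2.convertScaleAbs(np.hstack([a,b]),alpha=1.8))
o=ctrl.get_obs(); print(o['tool_pos'],o['force'],o['gripper_width'],o['gripper_force'],o['joint_velocities'].round(3))
E
```

```text
[0.52230084 0.13120923 0.19928909] [-0.14914629  0.26152127 -2.92448774] 0.050131657088993475 29.958136528730392 [ 0.001 -0.002 -0.002 -0.001  0.     0.002]
```

View pics/f4.png

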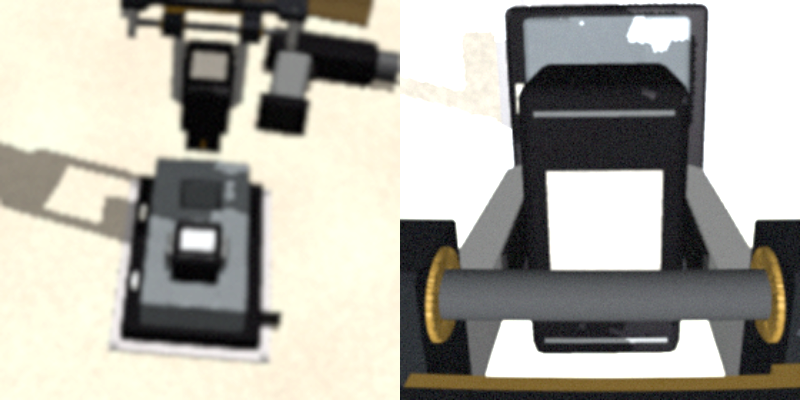

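The left half shows the big pack held upright above the empty well (crop (200,190)), with the small pack still seated at (195,250). The right half shows the pack square between the fingers. The tool has risen 129 mm, the arm is still and the load reads 3 N, so I'm handing in.

```bash
python3 -c "
from rig import ctrl
print(ctrl.hand_in())"
```

```text
the job is handed in; nothing more can be done
None
```

I lifted the larger pack straight out and handed the job in with it held upright and still by its squeezed catches, its stem about 8 cm above the charger's top; the small pack stayed in its bay, and the hand-in returned no verdict.

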